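# Draw the drain plug of the tea desk with the screw-in puller

### The arm

A 6-joint arm with a two-finger parallel gripper is mounted at the origin on the work surface. World frame = base frame: x ahead of the robot, y to its left, z up, the work surface at z = 0. Lengths are in mm, angles in rad, forces in N, time in s.
With the tool pointing down it reaches from about 350 to 875 mm from the base axis. Payload 4.2 kg.
Tool frame: the origin (TCP) lies midway between the tips of the shut fingers; the grasp point (between the pads) lies 19 mm behind it (arm.grip_depth is the distance from the TCP to the grasp point, in mm); z points along the fingers, x is the direction in which the jaws open and shut, and the axes are right-handed (so a half turn about z gives the same grasp; the last joint's range is limited). The gripper opens to 85 mm and grips with 20 to 120 N. Pads are 22 mm wide; open, the fingers measure 114 mm over their backs; the gripper's body (76 mm by 85 mm) begins 54 mm behind the grasp point. The pads swing forward as they close: fully open they stand 13 mm farther back than shut.
Start: joints at [-1.087, 0.385, 0.008, 0, -1.194, -0.259], TCP at [139.337, -609.249, 231.312] pointing down, gripper open.
Joint ranges: [-3.14, 3.14], [-1.21, 2.06], [-1.07, 1.41], [-3.16, 2.05], [-2.99, -0.16], [-3.1, 3.1]. Speed limits (rad/s): [2.79, 2.79, 3.14, 3.14, 3.14, 3.14].

### API

Orientations are given as a unit quaternion [x, y, z, w].
In Python, from bench import arm, eyes, find_in, silhouettes gives the robot as it stands. The module is installed in compiled form; this text tells all that it offers.
- The arm moves only by the tool play_rows, never from a script. Its arguments are lists of equal length, an entry for each row: "offset": the shift along the world's x, y, z in mm, a list of three; "turn": the turn about the world's z in rad. In form: {"offset": [[x, y, z], ...], "turn": [turn, ...]}. A call has 1 to 12 rows; each row shifts and turns the pose as measured when the row begins; what a row does not reach is not made up. A row lasts 1/10 s, in which the tool goes at most 50 mm and 8.59 degrees, less where a joint would pass 70% of its speed; a pose out of reach is approached as far as the arm can. A call is refused whole if a number of a shift passes 50 or a number of a turn 0.15, either way. A call with a gripper value outside its range is refused whole. "grip" is the gripper's target within -1 to 1 (fully open at 1, half-way at 0, shut at -1), set as the call begins (left out, the last holds). The fingers move at their own pace and stop on an object; the grip force is fixed at half the most. Time passes only in rows, so rows that do not move let the fingers close. It gives the time, the measured TCP pose, the force and the opening at its end, in the units of the state.
- arm.read_state(): the state, without advancing time (a new reading comes with each control period).
- eyes.get_image(name): name is "scene" or "top" or "wrist"; returns (picture, depth): 480x640x3 uint8, red, green, blue; 480x640 float32, mm along the optical axis (not along the pixel's ray), 0 where there is no reading.
- eyes.camera_params(name): a dict with "camera_matrix" (3x3 intrinsics, pixels), "camera_from_world" (4x4, takes a point from world to camera coordinates). Camera axes: x right, y down, z forward; pixel columns grow to the right and rows downward; lengths in mm; the calibration is good to about 2 mm. A picture is of the moment at which its call begins: read the wrist's pose just before it. camera_params takes no time and is no camera call; for the wrist camera it gives the pose at the moment of the call.
- arm.job_done(): hands the job in, once; it reports no verdict.
Trained networks look in the newest picture that a camera, given by its name, has taken for a name from the list of things; names that differ only in an ending like _2 or _b are one class to them, and where a whole thing is asked for, a point or a joint stands for the part that bears it (a point fixed in the world has none). Each returns a list of dicts, best first, with "score" (0 to 1); they miss things now and then, are a little off and sometimes report something else, mostly with a low value. They report only what shows in the picture. A call takes as long as a camera call. They do not tell look-alikes from the thing itself.
- find_in(camera, query): "bbox" ([centre column, centre row, width, height] in pixels, round what is visible of it).
- silhouettes(camera, query): "mask" (480x640 bool, what is visible of it) and "bbox" ([centre column, centre row, width, height] in pixels, round what is visible of it).
The state is a dict: "clock": time; "joints": joint angles; "joint_vel": joint speeds; "joint_efforts": joint torques, N m; "position": TCP position; "ee_rot": TCP orientation; "contact_force": force on the tool from outside, world axes, zero at the start; "wrist_torque": the same for the moment, N m; "gripper_width": finger opening in mm.
Only numpy, scipy, OpenCV 4.12 (cv2) and the standard library are available. Lean on these libraries where they do the work, as an engineer would, in place of code of your own. Each camera call takes 0.05 s, during which the arm holds its last target. There are 200 camera calls.

### The job

Take the T-handled puller from its wooden stand, find the slot in the plug of the round drain well with its lugs, and thread it in (down until the collar meets the plug, then clockwise until it stops). Draw the plug straight up and out with it, forcing nothing, and lower it, upright and with the puller still in it, gently onto the liner in the open drawer; let go. Touch the plug only with the puller, and leave the cup racks, the gaiwan and the strainer where they are.

Things in the scene. Friction and masses are not known exactly. Their poses are not given: they have to be found in the camera images.
- puller: Loose steel puller with a pale wooden grip, 120 g, 80 mm tall, upright in its stand. Origin at the centre of its foot, z up the rod, x along both lugs and grip. Foot: a cross bar (two lugs) 27 mm along x, 6.5 along y, 7 high, on a 7 mm rod; collar disc 40 mm in diameter from z = 17 to 22 mm; then a 10 mm rod up to the grip.
- stand: Fixed wooden block 72 x 72 x 30 mm with a round hole 31 mm wide and 24 mm deep; the puller hangs in it by its collar. Origin under its centre, z up. The stand and the drain well may swap places.
- well: Fixed round stone drain well, 90 mm across, 46 mm high, origin under its centre, z up. Bore 55 mm wide, its floor at z = 6 mm. Three sprung silicone pads in the bore (z = 14 to 22 mm) grip the plug; drawing it takes some 8 to 18 N in all, and the grip ends suddenly when it has come up about 16 mm.
- plug: Loose stoneware plug, 300 g, 52 mm in diameter, 40 mm tall, flush with the well's rim. Origin at the centre of its underside, z up. In its top sits a fixed steel insert 42 mm across, 7 mm thick, with a slot through its centre, 30 x 8.5 mm, over a hollow with floor at z = 18 mm. The slot lies anywhere within 0.75 rad either side of the plug's x. Fragile: over 40 N between puller and plug chips it.
- liner (a point): Middle of the free part of the open drawer's floor, on top of the hard silicone liner; z up, x towards the drawer's closed position. Free around this point: 47 mm to -x, 50 mm to +x, 75 mm to either side. The walls rise 31 mm above the liner. To +x lies the wooden box, 65 mm tall, out of which the drawer slides.
- porcelain_rack: Bystander: slotted wooden rack 90 x 206 mm, 58 mm high with its cups, with three white porcelain cups. Origin under its centre.
- glass_rack: Bystander: the same rack with three glass cups. Origin under its centre.
- gaiwan: Bystander: stoneware lidded bowl on a saucer, 96 mm across, 84 mm tall. Origin under its centre.
- strainer: Bystander: round steel tea strainer, 76 mm across, 34 mm tall, with a handle reaching 75 mm from its centre to -x. Origin under its centre.
- plug_top (a point): Centre of the slot, on the plug's top face; axes as the plug's, NOT the slot's, whose angle must be seen or felt. A half turn makes no difference. Lugs through, the puller's collar rests here (its origin 17 mm below this point). It then turns clockwise only, seen from above, about 55 degrees to a hard stop; sloped ledges draw it in by 1 mm, and at the stop the lugs have about 2 mm of play.
- puller_grip (a point): Middle of the puller's wooden grip, 65 mm above the puller's foot, axes as the puller's. The grip is a block 44 mm along x, 14 mm along y and 30 mm tall (from 15 mm below to 15 mm above this point), to be pinched across y.
- drawer: The wooden drawer, 155 x 168 mm, 40 mm deep, already open; held in place by friction (6 N). Origin under the centre of its bottom, z up, x towards closing. Aim for liner, not this origin, which is close to the box.
Mind the look-alikes: they are no part of the job. What is shaped like the well but black or orange is not meant.

How it is judged:
By the outcome, as a careful person would: the job done as asked, in the order asked, and still so for the second after the job is handed in, with the robot touching nothing.
It also fails if it takes over 72 s, if anything falls off the work surface, if the arm or the gripper's body presses on something with over 40 N, if the wrist force passes 120 N, or if a joint passes its speed limit or range.

## Working session

There is one attempt and no reset: what is moved stays moved. The work goes in short steps, Python scripts to look and compute and a tool call to move; the robot and the scene stay as the last step left them, time stands still between calls to the robot, and variables do not carry over. Pictures are saved under pics/ and viewed, on a budget of 10 in all, crops included, one or two more only if the job needs it, and the job is handed in when it is done.

Besides the shell and the picture viewer there is one more tool, called in YAML: its name, and indented under it one key for each argument. play_rows: Moves the arm, as the interface text tells. Its arguments: {"type":"object","properties":{"offset":{"type":"array","items":{"type":"array","items":{"type":"number"}}},"turn":{"type":"array","items":{"type":"number"}},"grip":{"type":"number"}},"required":["offset","turn"]}

```bash
mkdir -p pics; cat > h.py <<'E'
import numpy as np, cv2
from bench import arm, eyes, find_in, silhouettes
def world(cam,px,depth,P=None):
    P=P or eyes.camera_params(cam);K=np.array(P["camera_matrix"]);T=np.linalg.inv(np.array(P["camera_from_world"]))
    px=np.atleast_2d(px).astype(float);z=np.atleast_1d(depth).astype(float)
    c=np.c_[(px[:,0]-K[0,2])/K[0,0]*z,(px[:,1]-K[1,2])/K[1,1]*z,z]
    return c@T[:3,:3].T+T[:3,3]
def cloud(cam,dep):
    v,u=np.mgrid[:480,:640]
    return world(cam,np.c_[u.ravel(),v.ravel()],dep.ravel()).reshape(480,640,3)
def pix(cam,p):
    P=eyes.camera_params(cam);K=np.array(P["camera_matrix"]);T=np.array(P["camera_from_world"])
    c=np.atleast_2d(p)@T[:3,:3].T+T[:3,3];q=c@K.T;return q[:,:2]/q[:,2:]
E
python3 - <<'E'
from h import *
im,d=eyes.get_image("top");cv2.imwrite("pics/top.png",im[...,::-1]);W=cloud("top",d);np.save("top.npy",W)
for q in ["puller","stand","well","plug","drawer","liner","glass_rack","porcelain_rack","gaiwan","strainer"]:
    for r in find_in("top",q)[:4]:
        u,v=map(int,r["bbox"][:2]);print(q,round(r["score"],2),np.round(r["bbox"]),np.round(W[min(v,479),min(u,639)]))
im,d=eyes.get_image("scene");cv2.imwrite("pics/scene.png",im[...,::-1])
print(arm.read_state())
E
```

```text
puller 0.67 [303. 231.  12.  24.] [577.  18.  91.]
stand 0.97 [301. 238.  26.  37.] [560.  23.  93.]
stand 0.72 [304. 236.  15.  20.] [563.  18.  93.]
well 0.93 [418. 274.  45.  38.] [ 475. -252.   49.]
well 0.78 [440. 219.  36.  36.] [ 617. -327.    7.]
well 0.65 [479. 300.  45.  39.] [ 410. -408.    7.]
plug 0.74 [420. 274.  16.  21.] [ 477. -264.   26.]
drawer 0.43 [302. 236.  15.  21.] [565.  21.  92.]
liner 0.8 [206. 264.  78.  66.] [514. 270.  10.]
glass_rack 0.67 [308. 169.  81.  38.] [757.   7.  14.]
porcelain_rack 0.73 [302. 239.  28.  35.] [556.  21.  91.]
porcelain_rack 0.59 [416. 170.  84.  39.] [ 747. -272.   14.]
gaiwan 0.75 [374. 321.  40.  34.] [ 363. -140.   85.]
strainer 0.91 [303. 330.  33.  41.] [348.  29.   0.]
{'clock': 0.6, 'joints': array([-1.08738250e+00,  3.84689584e-01,  7.87151318e-03, -3.30895847e-05,
       -1.19401090e+00, -2.58610375e-01]), 'joint_vel': array([ 0.0013646 ,  0.00100976, -0.00017571,  0.00061647, -0.00058594,
       -0.00046013]), 'joint_efforts': array([ 1.28870015e-04, -3.91829395e+01,  1.88530576e+01,  4.18882236e+00,
       -3.51665503e-04, -3.42027340e-07]), 'position': array([ 139.34733037, -609.22561977,  231.30228028]), 'ee_rot': array([ 6.23336630e-01,  7.81953608e-01,  2.06534706e-05, -8.74585122e-06]), 'contact_force': array([-1.03910763,  0.0925794 ,  0.85200718]), 'wrist_torque': array([0.00649123, 0.03921579, 0.03243025]), 'gripper_width': 85.34180262599607}
```

View pics/top.png

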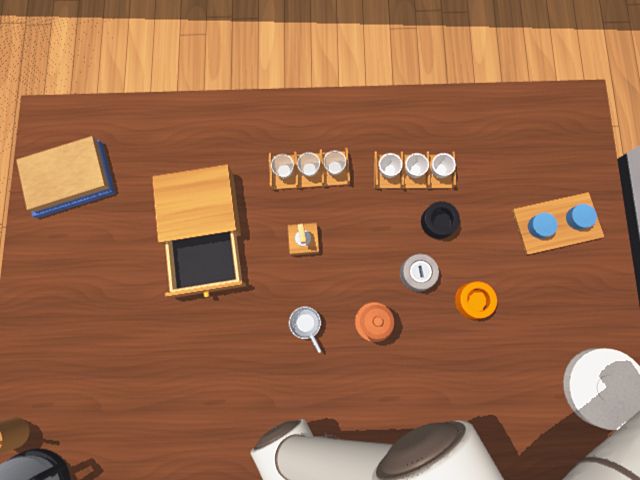

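View pics/scene.png

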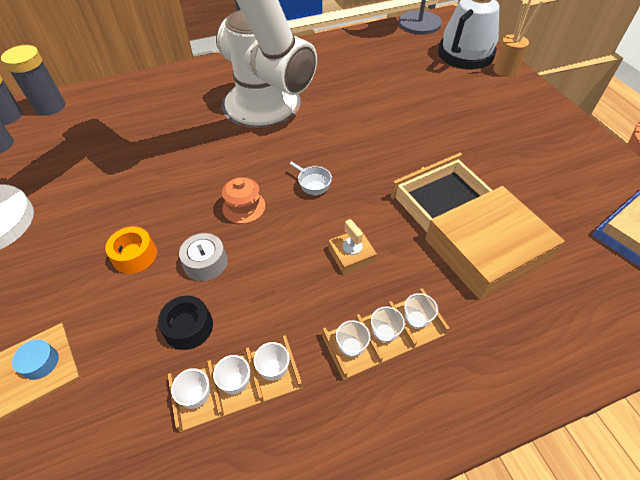

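Candidates: the grey well with plug (420,272) is the right one. The black one (440,220) and the orange one (477,300) are look-alikes. The puller is in its stand at (303,238), and the open drawer's liner is at about (205,262).

```bash
python3 - <<'E'
from h import *
W=np.load("top.npy")
def sel(c,r,z0,z1):
    m=(np.hypot(W[...,0]-c[0],W[...,1]-c[1])<r)&(W[...,2]>z0)&(W[...,2]<z1);return m,W[m]
m,p=sel((565,20),45,82,100);print("grip",p.mean(0),len(p),cv2.minAreaRect(p[:,:2].astype(np.float32)))
m,p=sel((565,20),70,24,37);print("stand",p.mean(0),cv2.minAreaRect(p[:,:2].astype(np.float32)))
m,p=sel((475,-257),60,38,56);print("well",p.mean(0),len(p),cv2.minAreaRect(p[:,:2].astype(np.float32)))
m,p=sel((514,270),140,2,16)
im=cv2.imread("pics/top.png");g=im.max(2);p=W[m&(g<75)];print("liner",p.mean(0),len(p),cv2.minAreaRect(p[:,:2].astype(np.float32)))
P=eyes.camera_params("wrist");T=np.linalg.inv(np.array(P["camera_from_world"]));s=arm.read_state()
from scipy.spatial.transform import Rotation as R
r=R.from_quat(s["ee_rot"]);print("camintool",r.inv().apply(T[:3,3]-s["position"]),(r.inv().as_matrix()@T[:3,:3]).round(2),np.array(P["camera_matrix"])[0,0],r.as_matrix().round(3))
crop=np.hstack([cv2.resize(im[250:296,395:445],(400,368),interpolation=2),cv2.resize(im[215:261,278:328],(400,368),interpolation=2)])
cv2.imwrite("pics/crop.png",crop)
E
```

```text
grip [569.32651037  21.67875301  92.39939899] 109 ((569.9764404296875, 21.815269470214844), (43.484291076660156, 13.68216323852539), 9.397759437561035)
stand [568.20922195  21.35058276  30.41718968] ((570.342041015625, 21.95783042907715), (73.33565521240234, 72.04358673095703), 3.6282460689544678)
well [ 478.35580679 -260.68769007   45.69154767] 925 ((478.4753723144531, -260.46319580078125), (83.9124755859375, 84.27778625488281), 41.44007110595703)
liner [524.72078411 274.66278168  13.11555915] 2366 ((512.07275390625, 263.8176574707031), (150.31689453125, 165.2809600830078), 7.723726749420166)
camintool [-7.45782199e-02 -8.53361280e+01 -1.42684590e+02] [[ 1.   -0.    0.  ]
 [-0.    0.94  0.33]
 [-0.   -0.33  0.94]] 418.78975479284844 [[-0.223  0.975  0.   ]
 [ 0.975  0.223  0.   ]
 [ 0.     0.    -1.   ]]
```

View pics/crop.png

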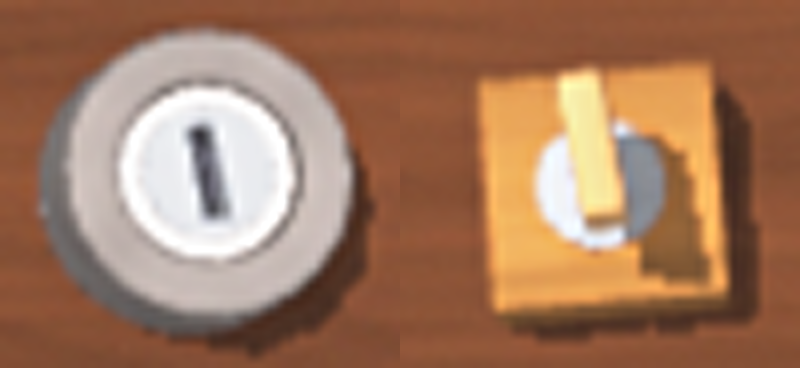

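The crop shows the grey well with its bright insert, the slot close to world x with a slight tilt, and the puller in its stand with its grip about 9° from x. I'll move over the well first to look at the slot.

play_rows:
  offset:
    - [30, 31, 0]
    - [30, 31, 0]
    - [30, 31, -5]
    - [30, 31, -8]
    - [30, 31, -8]
    - [30, 31, -8]
    - [30, 31, -8]
    - [30, 31, -8]
    - [30, 31, -8]
    - [30, 31, -8]
    - [30, 31, -5]
    - [10, 10, 0]
  turn: [0, 0, 0, 0, 0, 0, 0, 0, 0, 0, 0, 0]
  grip: 1

```text
clock: 1.8
position: [489.0, -246.2, 165.1]
ee_rot: [0.626, 0.78, -0.001, 0.004]
contact_force: [-0.4, -0.7, -0.1]
gripper_width: 85.4
```

```bash
cat > slot.py <<'E'
from h import *
eyes.get_image("wrist")
P=eyes.camera_params("wrist");im,d=eyes.get_image("wrist");P2=eyes.camera_params("wrist")
print(np.abs(np.array(P["camera_from_world"])-np.array(P2["camera_from_world"])).max(),arm.read_state()["position"])
cv2.imwrite("pics/w1.png",im[...,::-1]);W=cloud("wrist",d)
c=np.array([478.4,-260.5])
top=(np.abs(W[...,2]-46)<6);rr=np.hypot(W[...,0]-c[0],W[...,1]-c[1])
p=W[top&(rr<60)];print("well",cv2.minEnclosingCircle(p[:,:2].astype(np.float32)),p[:,2].mean())
# intersect all pixels with plane z~46
v,u=np.mgrid[:480,:640];T=np.linalg.inv(np.array(P["camera_from_world"]));K=np.array(P["camera_matrix"])
ray=np.stack([(u-K[0,2])/K[0,0],(v-K[1,2])/K[1,1],np.ones_like(u)],-1)@T[:3,:3].T
t=(p[:,2].mean()-T[2,3])/ray[...,2];X=T[:3,3]+ray*t[...,None]
g=im.mean(2);m=((np.hypot(X[...,0]-c[0],X[...,1]-c[1])<18)&(g<110)).astype(np.uint8)
n,l,s,_=cv2.connectedComponentsWithStats(m);k=1+s[1:,4].argmax();q=X[l==k][:,:2].astype(np.float32)
print("slot",q.mean(0),cv2.minAreaRect(q));e,V=np.linalg.eigh(np.cov(q.T));a=V[:,1];print("angle",np.arctan(a[1]/a[0]),s[k])
ins=((np.hypot(X[...,0]-c[0],X[...,1]-c[1])<24)&(g>215));print("ins",cv2.fitEllipse(X[ins][:,:2].astype(np.float32)[cv2.convexHull(X[ins][:,:2].astype(np.float32),returnPoints=False)[:,0]]))
E
python3 slot.py
```

```text
1.1672818043421103 [ 488.31128038 -247.30232686  165.53896293]
well ((477.94268798828125, -261.0546569824219), 43.158302307128906) 45.955805508988014Traceback (most recent call last):
  File "slot.py", line 14, in <module>
    n,l,s,_=cv2.connectedComponentsWithStats(m);k=1+s[1:,4].argmax();q=X[l==k][:,:2].astype(np.float32)
                                                    ~~~~~~~~~~~~~~^^
ValueError: attempt to get argmax of an empty sequence
```

View pics/w1.png

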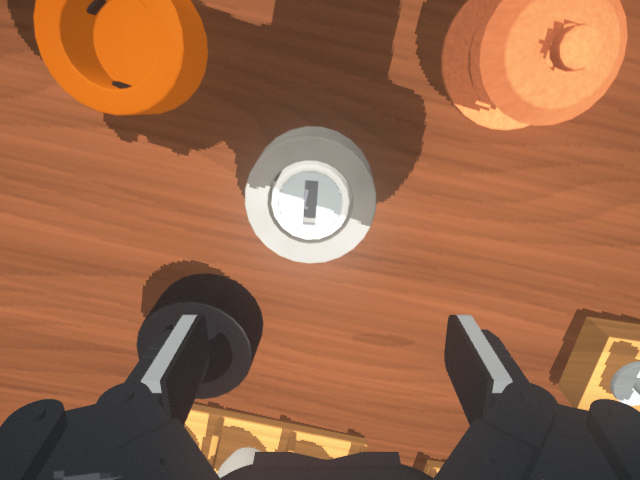

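The slot is at about (311,200) px, nearly vertical in the image, half in shadow. I'll measure it by depth instead.

```bash
python3 - <<'E'
from h import *
P=eyes.camera_params("wrist");im,d=eyes.get_image("wrist")
np.savez("w1.npz",im=im,d=d)
W=cloud("wrist",d);v,u=np.mgrid[:480,:640];T=np.linalg.inv(np.array(P["camera_from_world"]));K=np.array(P["camera_matrix"])
ray=np.stack([(u-K[0,2])/K[0,0],(v-K[1,2])/K[1,1],np.ones_like(u)],-1)@T[:3,:3].T
X=T[:3,3]+ray*((46-T[2,3])/ray[...,2])[...,None]
c=np.array([478,-261]);r=np.hypot(X[...,0]-c[0],X[...,1]-c[1])
m=((r<19)&(W[...,2]<41)).astype(np.uint8)
n,l,s,_=cv2.connectedComponentsWithStats(m);print(s)
k=1+s[1:,4].argmax();q=X[l==k][:,:2].astype(np.float32)
print("slot",q.mean(0),cv2.minAreaRect(q));e,V=np.linalg.eigh(np.cov(q.T));a=V[:,1];print("angle",np.arctan(a[1]/a[0]))
for R_ in((r>30)&(r<60)&(abs(W[...,2]-46)<3),):
    p=X[R_][:,:2].astype(np.float32);h=cv2.convexHull(p);print("rim",cv2.fitEllipse(h),cv2.minEnclosingCircle(p))
g=((r<26)&(W[...,2]>43.5)&(im.mean(2)>170));print("insert bbox")
for vv in range(175,235,3): print(vv,im[vv,285:340:3].mean(1).astype(int))
E
```

```text
[[     0      0    640    480 306657]
 [   305    183     15     43    540]
 [   284    191      1      3      3]]
slot [ 478.5153  -259.86432] ((478.6838684082031, -259.8548889160156), (28.17845916748047, 8.271248817443848), 8.486396789550781)
angle 0.14733466013705848
rim ((478.8982849121094, -259.84356689453125), (84.91439819335938, 85.28797912597656), 98.9699935913086) ((478.79693603515625, -259.796630859375), 42.87294006347656)
insert bbox
175 [226 237 234 229 220 200 187 192 191 191 186 187 189 215 227 232 236 206
 197]
178 [237 233 223 195 190 193 195 194 195 195 195 195 194 192 180 220 230 234
 214]
181 [232 223 194 193 192 193 195 194 192 194 196 197 194 194 192 191 211 228
 232]
184 [219 194 193 194 193 194 195 168 117 116 117 119 191 194 192 193 193 209
 230]
187 [189 196 195 194 195 195 197 162 117 119 120 120 196 194 194 193 193 189
 225]
190 [195 197 197 197 197 197 197 152 120 120 120 123 196 196 197 194 194 194
 184]
193 [254 196 199 197 197 196 197 168 171 121 120 129 198 196 196 196 196 197
 196]
196 [255 247 199 198 198 196 197 174 138 123 121 135 197 196 196 197 1
[... 308 characters left out ...]
22 246 222 201 200 198 198 196
 197]
211 [255 255 255 255 255 255 255 140 138 127 127 254 255 255 255 249 212 199
 199]
214 [255 255 255 255 255 255 255 126 128 126 127 255 255 255 255 255 255 255
 248]
217 [255 255 255 255 255 255 255 127 127 127 129 255 255 255 255 255 255 255
 252]
220 [244 255 255 255 255 255 255 225 211 197 196 255 255 255 255 255 255 255
 246]
223 [255 254 255 255 255 255 255 221 225 228 231 255 255 255 255 255 255 251
 255]
226 [255 255 255 255 255 255 255 214 203 197 190 255 255 255 255 255 255 255
 255]
229 [255 255 255 254 255 255 255 255 255 255 255 255 255 255 255 255 255 255
 255]
232 [142 255 255 255 253 255 255 255 255 255 255 255 255 255 254 255 255 255
 152]
```

play_rows:
  offset:
    - [10, 15, 4]
    - [12, 36, 5]
    - [12, 40, 5]
    - [12, 40, 5]
    - [12, 40, 5]
    - [12, 40, 5]
    - [10, 35, 4]
    - [4, 20, 2]
    - [0, 2, 0]
  turn: [0, -0.02, -0.02, -0.02, 0, 0, 0, 0, 0]

```text
clock: 2.85
position: [567.3, 16.1, 205.1]
ee_rot: [0.659, 0.752, -0.0, 0.005]
contact_force: [-1.2, -0.0, -0.3]
gripper_width: 85.4
```

```bash
python3 - <<'E'
from h import *
from scipy.spatial.transform import Rotation as R
eyes.get_image("wrist");eyes.get_image("wrist");s=arm.read_state()
P=eyes.camera_params("wrist");im,d=eyes.get_image("wrist");cv2.imwrite("pics/w2.png",im[...,::-1])
r=R.from_quat(s["ee_rot"]).as_matrix();print(s["position"],"yaw x",np.arctan2(r[1,0],r[0,0]),r[:,2])
W=cloud("wrist",d)
c=np.array([570,22])
m=(np.hypot(W[...,0]-c[0],W[...,1]-c[1])<40)
for a,b in((88,98),(33,37.5),(26,33)):
    p=W[m&(W[...,2]>a)&(W[...,2]<b)];f=p[:,:2].astype(np.float32);print(a,len(p),p.mean(0),cv2.minAreaRect(f),cv2.minEnclosingCircle(f))
E
```

```text
[566.63094125  14.60613339 204.676146  ] yaw x 1.7011252722037036 [ 0.00566147 -0.00676442 -0.99996109]
88 1360 [569.26423013  22.88049343  92.38694647] ((570.6008911132812, 23.170909881591797), (43.59877395629883, 13.971050262451172), 9.779561996459961) ((570.6840209960938, 22.985719680786133), 21.978010177612305)
33 1091 [567.98669517  22.26807797  34.79138088] ((569.4990234375, 22.992887496948242), (37.1151237487793, 39.0941047668457), 13.745444297790527) ((570.7955932617188, 23.16805076599121), 19.912933349609375)
26 4922 [565.83630165  21.67299346  29.87991494] ((570.8930053710938, 23.33670425415039), (72.43290710449219, 72.04707336425781), 3.532863140106201) ((569.995361328125, 22.003541946411133), 39.989784240722656)
```

play_rows:
  offset:
    - [4, 8, -10]
    - [0, 0, -28]
    - [0, 0, -28]
    - [0, 0, -28]
    - [0, 0, -20]
    - [0, 0, 0]
  turn: [0.04, 0, 0, 0, 0, 0]

```text
clock: 3.6
position: [568.7, 15.7, 84.5]
ee_rot: [0.645, 0.764, -0.001, 0.004]
contact_force: [0.0, 0.1, 0.2]
gripper_width: 85.4
```

```bash
cat > st.py <<'E'
from h import *
from scipy.spatial.transform import Rotation as R
s=arm.read_state();r=R.from_quat(s["ee_rot"]).as_matrix()
print(s["clock"],s["position"].round(2),"yaw",np.arctan2(r[1,0],r[0,0]).round(4),"tilt",r[:2,2].round(4),s["contact_force"].round(1),s["wrist_torque"].round(2),s["gripper_width"].round(1),s["joints"].round(2))
E
python3 st.py
```

```text
Traceback (most recent call last):
  File "st.py", line 4, in <module>
    print(s["clock"],s["position"].round(2),"yaw",np.arctan2(r[1,0],r[0,0]).round(4),"tilt",r[:2,2].round(4),s["contact_force"].round(1),s["wrist_torque"].round(2),s["gripper_width"].round(1),s["joints"].round(2))
                                                                                                                                                                    ^^^^^^^^^^^^^^^^^^^^^^^^
AttributeError: 'float' object has no attribute 'round'
```

play_rows:
  offset:
    - [2, 8, -10]
    - [0, 1, -13]
    - [0, 0, -3]
    - [0, 0, 0]
  turn: [0, 0, 0, 0]

```text
clock: 4.0
position: [572.3, 24.6, 57.8]
ee_rot: [0.645, 0.764, 0.0, 0.005]
contact_force: [0.2, -0.2, 0.1]
gripper_width: 85.4
```

```bash
sed -i 's/s\["gripper_width"\].round(1)/round(s["gripper_width"],1)/' st.py; python3 st.py
```

```text
4.0 [572.25  24.62  57.76] yaw 1.7399 tilt [ 0.0078 -0.0062] [ 0.2 -0.2  0.1] [0.06 0.01 0.02] 85.4 [ 0.33  0.48 -0.35  0.01 -0.74 -1.74]
```

play_rows:
  offset:
    - [-1.5, -1.5, 0.5]
    - [0, 0, 0]
    - [0, 0, 0]
    - [0, 0, 0]
    - [0, 0, 0]
    - [0, 0, 0]
    - [0, 0, 0]
    - [0, 0, 0]
  turn: [0, 0, 0, 0, 0, 0, 0, 0]
  grip: -1

```text
clock: 4.8
position: [572.0, 23.5, 60.8]
ee_rot: [0.645, 0.764, 0.002, 0.006]
contact_force: [-1.2, -0.5, -0.8]
gripper_width: 13.3
```

```bash
python3 st.py
```

```text
4.8 [571.96  23.49  60.82] yaw 1.7404 tilt [ 0.0126 -0.0047] [-1.2 -0.5 -0.8] [0.1  0.04 0.05] 13.3 [ 0.33  0.47 -0.35  0.01 -0.74 -1.74]
```

play_rows:
  offset:
    - [0, 0, 5]
    - [0, 0, 10]
    - [0, 0, 15]
    - [0, 0, 20]
    - [0, 0, 20]
    - [-5, -15, 5]
    - [-10, -30, 0]
    - [-14, -42, 0]
    - [-14, -42, 0]
    - [-14, -42, 0]
    - [-14, -42, 0]
    - [-12, -36, 0]
  turn: [0, 0, 0, 0, 0, 0, 0, 0, 0, 0, 0, 0]

```text
clock: 6.0
position: [482.0, -232.6, 141.6]
ee_rot: [0.642, 0.767, 0.002, 0.006]
contact_force: [0.7, -0.1, -1.7]
gripper_width: 13.0
```

```bash
python3 st.py
```

```text
6.0 [ 482.05 -232.62  141.58] yaw 1.7484 tilt [ 0.0121 -0.004 ] [ 0.7 -0.1 -1.7] [-0.03 -0.14 -0.01] 13.0 [-0.15  0.31 -0.35  0.   -0.9  -1.25]
```

play_rows:
  offset:
    - [0, -12, -12]
    - [-1, -8, -12]
    - [0, -2, -6]
    - [0, 0, 0]
    - [0, 0, 0]
  turn: [-0.02, -0.01, 0, 0, 0]

```text
clock: 6.5
position: [476.6, -258.6, 108.4]
ee_rot: [0.656, 0.755, 0.002, 0.004]
contact_force: [0.5, -0.3, -2.6]
gripper_width: 13.5
```

```bash
cat > look.py <<'E'
import sys
from h import *
eyes.get_image("wrist");exec(open("st.py").read())
P=eyes.camera_params("wrist");im,d=eyes.get_image("wrist");np.savez("w3.npz",im=im,d=d)
cv2.imwrite("pics/"+sys.argv[1],cv2.resize(im[120:400,160:480],(800,700))[:600,:,::-1])
E
python3 look.py w3.png
```

```text
6.55 [ 476.66 -258.46  108.41] yaw 1.7101 tilt [ 0.008  -0.0028] [ 0.2  0.8 -0.8] [-0.01 -0.02  0.04] 13.3 [-0.2   0.37 -0.37  0.   -0.83 -1.24]
```

View pics/w3.png

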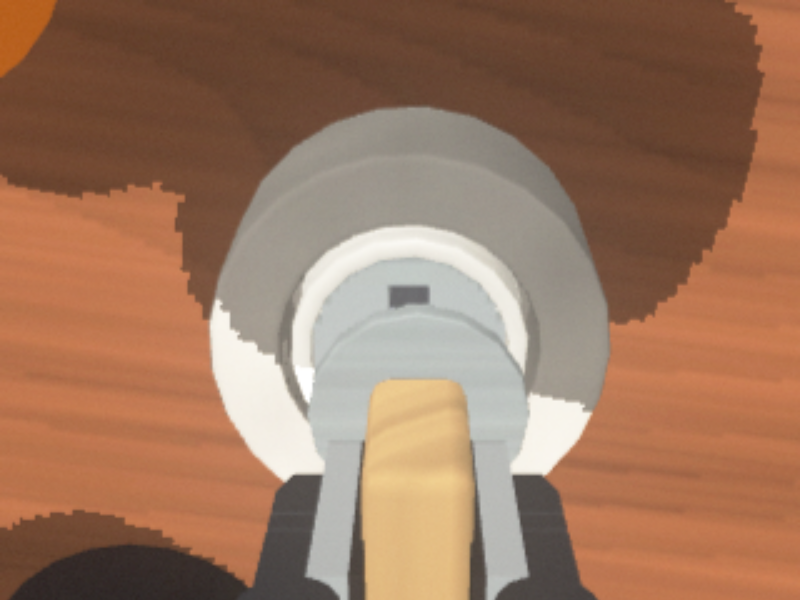

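```bash
cat > fit.py <<'E'
from h import *
from scipy.optimize import least_squares
z=np.load("w3.npz");im,d=z["im"],z["d"];W=cloud("wrist",d)
s=arm.read_state();x,y,Z=s["position"]
near=np.hypot(W[...,0]-x,W[...,1]-y)<35
def planefit(z0):
    P=eyes.camera_params("wrist");v,u=np.mgrid[:480,:640];T=np.linalg.inv(np.array(P["camera_from_world"]));K=np.array(P["camera_matrix"])
    ray=np.stack([(u-K[0,2])/K[0,0],(v-K[1,2])/K[1,1],np.ones_like(u)],-1)@T[:3,:3].T
    return T[:3,3]+ray*((z0-T[2,3])/ray[...,2])[...,None]
zc=Z-47.8+22
m=near&(abs(W[...,2]-zc)<3.0);p=W[m];print("collar n",len(p),"z",np.median(p[:,2]),"exp",zc)
zz=np.median(p[:,2]);m=near&(abs(W[...,2]-zz)<1.2);X=planefit(zz)[m][:,:2]
h=cv2.convexHull(X.astype(np.float32))[:,0]
h=h[h[:,0]<x-6]  # front arc (toward robot)
f=least_squares(lambda c:np.hypot(h[:,0]-c[0],h[:,1]-c[1])-20,[x,y],loss="soft_l1",f_scale=.3);print("collar c",f.x,len(h),"rms",np.sqrt((f.fun**2).mean()))
X=planefit(46);r=np.hypot(X[...,0]-478.6,X[...,1]+259.9)
ms=((r<18)&(W[...,2]<42)&(W[...,2]>0)).astype(np.uint8);q=X[ms>0][:,:2];print("slot n",len(q),q.min(0),q.max(0))
a=.148;q2=(q-[478.6,-259.9])@np.array([[np.cos(a),-np.sin(a)],[np.sin(a),np.cos(a)]])
print("slot frame",np.percentile(q2,[1,50,99],axis=0))
mr=near&False;rim=(r>30)&(r<48)&(abs(W[...,2]-46)<3);h=cv2.convexHull(X[rim][:,:2].astype(np.float32))[:,0];h=h[h[:,0]<478]
f=least_squares(lambda c:np.hypot(h[:,0]-c[0],h[:,1]-c[1])-c[2],[478,-260,43],loss="soft_l1",f_scale=.3);print("rim",f.x)
g=(abs(W[...,2]-(Z-47.8+80))<2)&near;X=planefit(Z-47.8+80)[g][:,:2].astype(np.float32)
print("grip",cv2.minAreaRect(X) if len(X)>9 else 0)
E
python3 fit.py
```

```text
collar n 3037 z 82.99236121744732 exp 82.95409200161798
collar c [ 475.80526019 -258.58524511] 16 rms 0.24376156556098558
slot n 120 [ 464.53290739 -265.70751803] [ 470.60445463 -257.49930772]
slot frame [[-13.6443559   -3.9753414 ]
 [-11.44090894  -0.27753864]
 [ -8.7821569    3.89458433]]
rim [ 478.46275922 -260.11637792   42.31228102]
grip ((474.45501708984375, -258.1357421875), (37.8757209777832, 37.284385681152344), 50.7556266784668)
```

play_rows:
  offset:
    - [3, -1.5, -3]
    - [0, 0, 0]
    - [0, 0, -2]
    - [0, 0, 0]
  turn: [0.01, 0, 0, 0]

```text
clock: 7.0
position: [481.8, -258.5, 104.5]
ee_rot: [0.651, 0.759, 0.002, 0.005]
contact_force: [-0.6, 0.4, -1.3]
gripper_width: 12.8
```

```bash
python3 look.py w4.png; python3 fit.py
```

```text
7.05 [ 482.02 -258.62  104.7 ] yaw 1.7249 tilt [ 0.0117 -0.0037] [ 0.2 -0.4  0. ] [-0.03  0.02  0.04] 13.4 [-0.2   0.38 -0.36  0.   -0.82 -1.22]
collar n 3033 z 78.97780201398879 exp 78.91804006230291
collar c [ 481.21928909 -258.72107107] 19 rms 0.18731345520492465
slot n 242 [ 464.45033294 -265.82640808] [ 473.69356147 -257.10989707]
slot frame [[-13.75197491  -3.9528229 ]
 [ -9.95017678  -0.3670677 ]
 [ -5.78050518   3.72439569]]
rim [ 478.31730488 -260.10697691   42.33453811]
grip ((479.77764892578125, -259.1741027832031), (37.56918716430664, 37.71913146972656), 55.11611557006836)
```

play_rows:
  offset:
    - [-2.2, -1.2, 0]
    - [0, 0, 0]
    - [0, 0, 0]
  turn: [-0.005, 0, 0]

```text
clock: 7.4
position: [479.5, -260.1, 104.9]
ee_rot: [0.653, 0.758, 0.002, 0.006]
contact_force: [0.1, -0.5, -1.0]
gripper_width: 13.3
```

```bash
python3 look.py w4.png; python3 fit.py
```

```text
7.45 [ 479.44 -260.11  104.94] yaw 1.7191 tilt [ 0.0119 -0.0038] [ 0.2  1.4 -2.4] [ 0.02  0.01 -0.  ] 13.2 [-0.2   0.37 -0.37  0.   -0.82 -1.22]
collar n 3041 z 79.1294500791931 exp 79.12555723042252
collar c [ 478.54627893 -260.16229094] 17 rms 0.17735266026852367
slot n 162 [ 464.54919906 -265.73188308] [ 471.09972841 -257.33226844]
slot frame [[-13.64139222  -3.88584023]
 [-10.92388333  -0.04203773]
 [ -8.18166557   3.80932007]]
rim [ 478.35712121 -260.04918443   42.37244157]
grip ((477.0577392578125, -259.77264404296875), (37.642520904541016, 37.86669158935547), 51.96792221069336)
```

play_rows:
  offset:
    - [0, 0, -4]
    - [0, 0, -4]
    - [0, 0, -3]
    - [0, 0, -2]
    - [0, 0, -2]
  turn: [0, 0, 0, 0, 0]

```text
clock: 8.0
position: [479.4, -260.1, 88.6]
ee_rot: [0.653, 0.758, 0.002, 0.006]
contact_force: [0.7, 0.0, -1.7]
gripper_width: 13.5
```

```bash
python3 st.py
```

```text
8.0 [ 479.44 -260.11   88.56] yaw 1.7191 tilt [ 0.0118 -0.0038] [ 0.7  0.  -1.7] [-0.01 -0.02  0.  ] 13.5 [-0.2   0.39 -0.38  0.   -0.78 -1.22]
```

The lugs are 5 mm into the slot with no force on them. Continuing down.

play_rows:
  offset:
    - [0, 0, -3]
    - [0, 0, -3]
    - [0, 0, -2]
    - [0, 0, -1]
    - [0, 0, -1]
  turn: [0, 0, 0, 0, 0]

```text
clock: 8.5
position: [479.4, -260.1, 77.3]
ee_rot: [0.653, 0.758, 0.002, 0.005]
contact_force: [0.3, -0.4, -1.1]
gripper_width: 13.5
```

```bash
python3 st.py
```

```text
8.5 [ 479.4  -260.09   77.35] yaw 1.7192 tilt [ 0.0112 -0.0037] [ 0.3 -0.4 -1.1] [ 0.01  0.05 -0.03] 13.5 [-0.2   0.41 -0.39  0.   -0.75 -1.23]
```

play_rows:
  offset:
    - [0, 0, -0.6]
    - [0, 0, -0.6]
  turn: [0, 0]

```text
clock: 8.7
position: [479.5, -260.1, 76.7]
ee_rot: [0.653, 0.758, 0.002, 0.006]
contact_force: [-1.5, 2.4, 5.1]
gripper_width: 13.2
```

```bash
python3 st.py
```

```text
8.7 [ 479.48 -260.12   76.69] yaw 1.7195 tilt [ 0.0111 -0.004 ] [-1.5  2.4  5.1] [0.6  0.59 0.06] 13.2 [-0.2   0.41 -0.4   0.   -0.75 -1.23]
```

play_rows:
  offset:
    - [0, -0.05, 0]
    - [0, -0.05, 0]
    - [0, -0.1, -0.1]
    - [0, -0.1, -0.1]
  turn: [-0.06, -0.08, -0.08, -0.08]

```text
clock: 9.1
position: [480.0, -260.5, 77.0]
ee_rot: [0.762, 0.647, 0.002, 0.007]
contact_force: [0.1, -0.7, -1.2]
gripper_width: 13.4
```

```bash
python3 st.py
```

```text
9.1 [ 480.02 -260.55   77.02] yaw 1.4082 tilt [ 0.0115 -0.0079] [ 0.1 -0.7 -1.2] [ 0.01  0.12 -0.03] 13.4 [-0.2   0.41 -0.4   0.01 -0.75 -1.54]
```

play_rows:
  offset:
    - [-0.4, -0.05, -0.3]
    - [-0.1, -0.05, -0.2]
    - [-0.1, -0.1, -0.2]
    - [-0.1, -0.1, -0.2]
  turn: [-0.08, -0.08, -0.08, -0.08]

```text
clock: 9.5
position: [479.7, -260.8, 76.8]
ee_rot: [0.859, 0.512, 0.001, 0.008]
contact_force: [0.3, 0.7, -0.4]
gripper_width: 12.9
```

```bash
python3 st.py
```

```text
9.5 [ 479.74 -260.84   76.78] yaw 1.0746 tilt [ 0.0098 -0.0116] [ 0.3  0.7 -0.4] [ 0.44 -0.02  0.  ] 12.9 [-0.2   0.41 -0.4   0.01 -0.75 -1.88]
```

play_rows:
  offset:
    - [-0.2, 0, -0.3]
    - [-0.2, 0, -0.2]
    - [-0.1, 0, -0.2]
    - [0, 0, -0.1]
  turn: [-0.08, -0.08, -0.05, -0.05]

```text
clock: 9.9
position: [480.0, -260.7, 76.8]
ee_rot: [0.92, 0.391, 0.001, 0.008]
contact_force: [0.8, 0.6, -1.7]
gripper_width: 12.9
```

```bash
python3 st.py
```

```text
9.9 [ 479.98 -260.68   76.82] yaw 0.8032 tilt [ 0.0088 -0.0143] [ 0.8  0.6 -1.7] [ 0.3  -0.14  0.01] 12.9 [-0.19  0.41 -0.4   0.02 -0.75 -2.16]
```

play_rows:
  offset:
    - [-0.4, 0, -0.2]
    - [-0.3, 0, -0.1]
    - [0, 0, 0]
  turn: [-0.04, -0.04, -0.04]

```text
clock: 10.2
position: [480.6, -260.4, 76.9]
ee_rot: [0.943, 0.333, 0.002, 0.009]
contact_force: [-0.5, -0.5, -1.4]
gripper_width: 13.5
```

```bash
python3 st.py
```

```text
10.2 [ 480.56 -260.43   76.85] yaw 0.6786 tilt [ 0.0103 -0.0156] [-0.5 -0.5 -1.4] [0.02 0.18 0.12] 13.5 [-0.19  0.41 -0.4   0.02 -0.75 -2.28]
```

play_rows:
  offset:
    - [-0.7, -0.2, -0.3]
    - [-0.3, 0, -0.3]
    - [0, 0, 0]
  turn: [-0.04, -0.04, -0.04]

```text
clock: 10.5
position: [480.3, -260.7, 76.9]
ee_rot: [0.961, 0.275, 0.002, 0.01]
contact_force: [-0.8, -0.4, -1.0]
gripper_width: 12.9
```

```bash
python3 look.py w5.png;python3 fit.py
```

```text
10.55 [ 480.27 -260.7    76.86] yaw 0.5555 tilt [ 0.0097 -0.0178] [-0.   0.3  0.2] [0.07 0.17 0.15] 13.4 [-0.19  0.41 -0.4   0.02 -0.74 -2.41]
collar n 3042 z 51.00094501503436 exp 51.05324930258267
collar c [ 479.88992957 -260.24009408] 17 rms 0.12099271842480842Traceback (most recent call last):
  File "fit.py", line 17, in <module>
    ms=((r<18)&(W[...,2]<42)&(W[...,2]>0)).astype(np.uint8);q=X[ms>0][:,:2];print("slot n",len(q),q.min(0),q.max(0))
                                                                                                  ~~~~~^^^
    return umr_minimum(a, axis, None, out, keepdims, initial, where)
ValueError: zero-size array to reduction operation minimum which has no identity
```

View pics/w5.png

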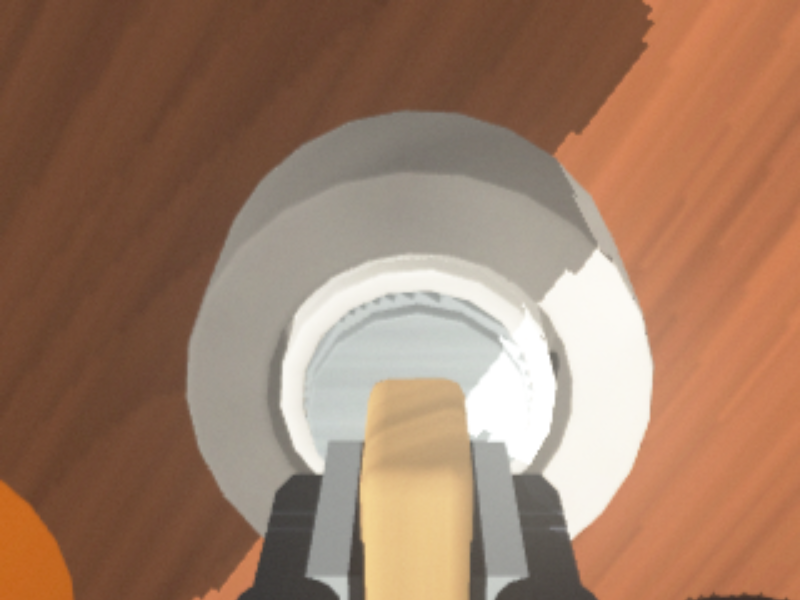

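The picture shows the collar flush on the insert (its top at z = 51) and the grip still square in the fingers. The turning torque rose to 0.15 Nm after about 1 rad, so the puller is at its stop and the plug has begun to yield with it. I'll centre it and draw up slowly.

play_rows:
  offset:
    - [-1, 0, 0.3]
    - [0, 0, 1]
    - [0, 0, 1]
    - [0, 0, 1]
  turn: [0, 0, 0, 0]

```text
clock: 11.0
position: [479.6, -260.3, 78.7]
ee_rot: [0.961, 0.276, 0.003, 0.01]
contact_force: [1.3, -0.5, -8.8]
gripper_width: 13.2
```

```bash
python3 st.py
```

```text
11.0 [ 479.64 -260.32   78.67] yaw 0.5594 tilt [ 0.0109 -0.0168] [ 1.3 -0.5 -8.8] [-0.1  -0.46  0.07] 13.2 [-0.19  0.41 -0.4   0.02 -0.75 -2.41]
```

play_rows:
  offset:
    - [-0.2, 0, 1.5]
    - [0, 0, 1.5]
    - [0, 0, 1.5]
    - [0, 0, 1.5]
  turn: [0, 0, 0, 0]

```text
clock: 11.4
position: [479.1, -259.8, 82.0]
ee_rot: [0.961, 0.275, 0.003, 0.009]
contact_force: [3.0, -1.6, -11.7]
gripper_width: 13.2
```

```bash
python3 st.py
```

```text
11.4 [ 479.14 -259.79   82.03] yaw 0.5575 tilt [ 0.0102 -0.015 ] [  3.   -1.6 -11.7] [-0.29 -1.01  0.  ] 13.2 [-0.19  0.4  -0.4   0.02 -0.76 -2.41]
```

play_rows:
  offset:
    - [0.4, -0.5, 1.5]
    - [0.1, -0.2, 1.5]
    - [0.1, -0.1, 1.5]
    - [0.1, -0.1, 1.5]
  turn: [0, 0, 0, 0]

```text
clock: 11.8
position: [479.1, -260.1, 87.5]
ee_rot: [0.961, 0.275, 0.002, 0.008]
contact_force: [2.7, -0.3, -10.8]
gripper_width: 13.1
```

```bash
python3 st.py
```

```text
11.8 [ 479.11 -260.11   87.53] yaw 0.5567 tilt [ 0.0083 -0.0135] [  2.7  -0.3 -10.8] [-0.08 -0.93  0.04] 13.1 [-0.19  0.39 -0.39  0.02 -0.77 -2.4 ]
```

play_rows:
  offset:
    - [0.3, -0.1, 1.2]
    - [0.2, -0.1, 1.2]
    - [0.1, -0.1, 1.2]
    - [0.1, -0.1, 1.2]
    - [0.1, -0.1, 1]
  turn: [0, 0, 0, 0, 0]

```text
clock: 12.3
position: [479.2, -260.6, 94.3]
ee_rot: [0.961, 0.275, 0.001, 0.007]
contact_force: [2.1, 0.8, -5.0]
gripper_width: 12.8
```

```bash
python3 st.py
```

```text
12.3 [ 479.16 -260.58   94.3 ] yaw 0.5568 tilt [ 0.0067 -0.0134] [ 2.1  0.8 -5. ] [-0.06 -0.25  0.04] 12.8 [-0.19  0.39 -0.38  0.02 -0.79 -2.4 ]
```

play_rows:
  offset:
    - [0.2, 0, 1]
    - [0.1, 0, 1.5]
    - [0, 0, 2]
    - [0, 0, 2]
    - [0, 0, 2.5]
  turn: [0, 0, 0, 0, 0]

```text
clock: 12.8
position: [479.1, -261.2, 107.0]
ee_rot: [0.961, 0.275, 0.001, 0.008]
contact_force: [0.0, -0.1, -4.0]
gripper_width: 13.1
```

```bash
python3 st.py
```

```text
12.8 [ 479.14 -261.2   107.04] yaw 0.5577 tilt [ 0.0066 -0.015 ] [ 0.  -0.1 -4. ] [ 0.13 -0.08 -0.01] 13.1 [-0.19  0.37 -0.37  0.02 -0.82 -2.4 ]
```

play_rows:
  offset:
    - [0, 0.3, 4]
    - [0, 0, 8]
    - [0, 0, 12]
    - [0, 0, 15]
    - [0, 0, 15]
    - [0, 0, 12]
    - [0, 0, 6]
    - [0, 0, 0]
  turn: [0, 0, 0, 0, 0, 0, 0, 0]

```text
clock: 13.6
position: [478.2, -261.2, 185.7]
ee_rot: [0.961, 0.275, 0.001, 0.009]
contact_force: [0.9, 0.2, -3.8]
gripper_width: 13.2
```

```bash
python3 st.py; python3 look.py w6.png; python3 - <<'E'
from h import *
W=np.load("top.npy");im=cv2.imread("pics/top.png")
m=((np.abs(W[...,0]-514)<90)&(np.abs(W[...,1]-268)<110)&(im.max(2)<70)&(W[...,2]<20)&(W[...,2]>0)).astype(np.uint8)
m=cv2.morphologyEx(m,cv2.MORPH_OPEN,np.ones((3,3)));n,l,s,_=cv2.connectedComponentsWithStats(m);k=1+s[1:,4].argmax()
p=W[l==k];print(s[k],cv2.minAreaRect(p[:,:2].astype(np.float32)),np.percentile(p[:,2],[5,50,95]))
b=W[(np.abs(W[...,2]-65)<5)&(np.abs(W[...,0]-620)<130)&(np.abs(W[...,1]-280)<130)];print("box",cv2.minAreaRect(b[:,:2].astype(np.float32)))
E
```

```text
13.6 [ 478.24 -261.17  185.7 ] yaw 0.5579 tilt [ 0.007 -0.016] [ 0.9  0.2 -3.8] [0.08 0.02 0.01] 13.2 [-0.19  0.28 -0.27  0.02 -1.01 -2.4 ]
13.65 [ 477.98 -261.08  185.15] yaw 0.5578 tilt [ 0.0061 -0.0157] [ 0.4 -1.1 -4. ] [ 0.03  0.07 -0.07] 13.2 [-0.19  0.28 -0.27  0.02 -1.01 -2.4 ]
[ 173  232   62   56 2701] ((525.7955322265625, 274.6513671875), (120.20821380615234, 147.06268310546875), 7.723726749420166) [10.33355897 13.62281468 17.04520436]
box ((658.65771484375, 289.1083068847656), (171.75941467285156, 190.79095458984375), 7.891909122467041)
```

View pics/w6.png

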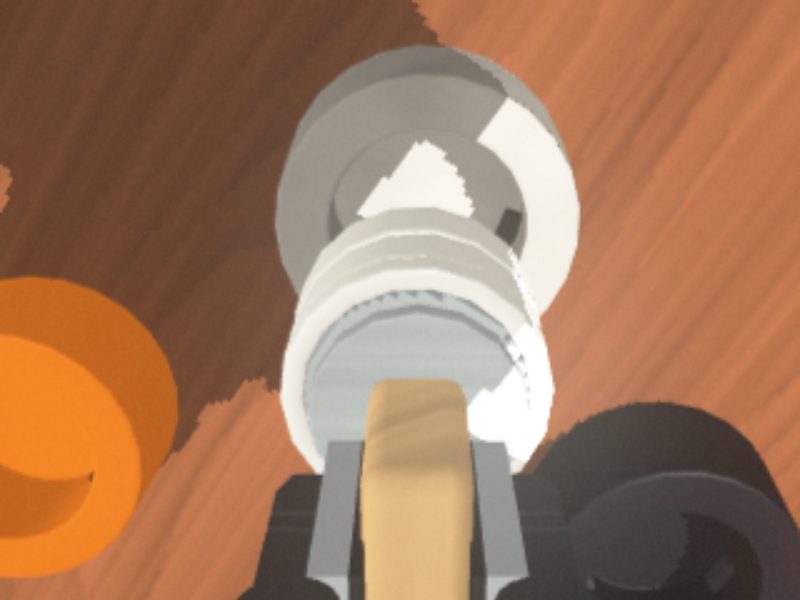

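The plug is out and hanging from the puller, and the bore is empty. I'll carry it to the drawer and turn the wrist gently anticlockwise on the way, because joint 6 is near its limit.

play_rows:
  offset:
    - [1, 8, 0]
    - [2, 16, 0]
    - [2, 24, 0]
    - [3, 30, 0]
    - [3, 32, 0]
    - [3, 32, 0]
    - [3, 32, 0]
    - [3, 32, 0]
    - [3, 32, 0]
    - [3, 30, 0]
    - [2, 22, 0]
    - [1, 12, 0]
  turn: [0.015, 0.03, 0.045, 0.06, 0.06, 0.06, 0.06, 0.06, 0.06, 0.06, 0.045, 0.03]

```text
clock: 14.9
position: [500.1, 56.0, 175.2]
ee_rot: [0.833, 0.552, -0.006, 0.005]
contact_force: [0.2, -1.2, -4.2]
gripper_width: 13.1
```

```bash
python3 st.py
```

```text
14.9 [500.09  56.05 175.24] yaw 1.1707 tilt [-0.0044 -0.0151] [ 0.2 -1.2 -4.2] [ 0.03 -0.03 -0.02] 13.1 [ 0.44  0.23 -0.37  0.01 -0.98 -2.42]
```

play_rows:
  offset:
    - [1, 10, 1]
    - [2, 18, 1]
    - [3, 26, 1]
    - [3, 30, 1]
    - [3, 30, 1]
    - [3, 30, 1]
    - [3, 26, 0]
    - [2, 16, 0]
    - [1, 8, 0]
    - [0, 2, 0]
    - [0, 0, 0]
  turn: [0.02, 0.04, 0.06, 0.06, 0.06, 0.06, 0.06, 0.04, 0.02, 0, 0]

```text
clock: 16.0
position: [518.9, 256.0, 177.7]
ee_rot: [0.695, 0.719, -0.011, 0.006]
contact_force: [0.6, -0.1, -4.1]
gripper_width: 12.9
```

```bash
cat > look2.py <<'E'
import sys
from h import *
eyes.get_image("wrist");exec(open("st.py").read())
P=eyes.camera_params("wrist");im,d=eyes.get_image("wrist");np.savez("w7.npz",im=im,d=d)
W=cloud("wrist",d)
z=W[...,2];g=im.max(2)
print("box edge/liner:")
l=(np.abs(W[...,0]-520)<90)&(np.abs(W[...,1]-270)<90)&(g<90)&(z<25)&(z>-5)
p=W[l];print("liner",len(p),np.percentile(p,[2,50,98],axis=0).round(1) if len(p) else 0)
a=.135;u=np.array([np.cos(a),np.sin(a)]);n=np.array([-u[1],u[0]]);o=np.array([523.9,270.8])
q=np.c_[(p[:,:2]-o)@u,(p[:,:2]-o)@n];print("in liner frame",np.percentile(q,[1,99],axis=0).round(1))
for lo,hi,name in((35,50,"wall"),(60,70,"box")):
    w=W[(z>lo)&(z<hi)&(np.abs(W[...,0]-540)<120)&(np.abs(W[...,1]-270)<120)];
    if len(w): q=np.c_[(w[:,:2]-o)@u,(w[:,:2]-o)@n];print(name,len(w),np.percentile(q,[1,99],axis=0).round(1))
cv2.imwrite("pics/"+sys.argv[1],im[...,::-1])
E
python3 look2.py w7.png
```

```text
16.05 [518.8  255.74 177.65] yaw 1.6045 tilt [-0.0057 -0.0239] [-1.2 -0.7 -4.7] [ 0.08 -0.03 -0.02] 12.8 [ 0.75  0.36 -0.18  0.02 -1.05 -2.29]
box edge/liner:
liner 8694 [[472.6 191.8  12.7]
 [508.7 233.4  14.2]
 [596.4 348.5  15.6]]
in liner frame [[-61.1 -75.4]
 [ 70.8  76.9]]
wall 7711 [[-91.2 -87.6]
 [ 59.1  91.3]]
box 10137 [[ 51.8 -92. ]
 [120.9  95.3]]
```

View pics/w7.png

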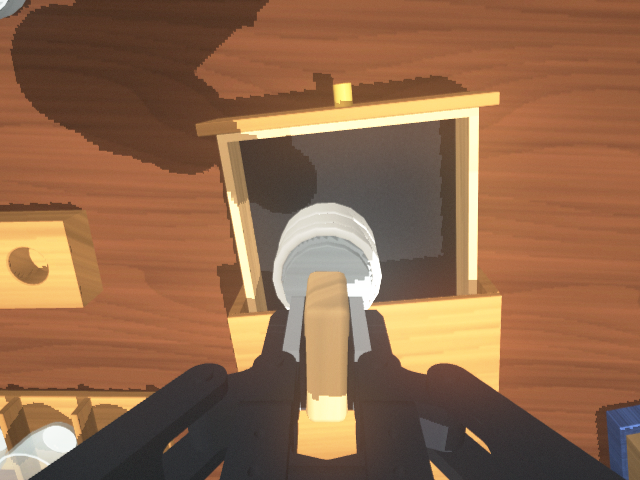

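play_rows:
  offset:
    - [1, 4, -5]
    - [1, 5, -10]
    - [1, 4, -16]
    - [1, 2, -16]
    - [0, 0, -14]
    - [0, 0, -8]
    - [0, 0, -3]
    - [0, 0, 0]
  turn: [0, 0, 0, 0, 0, 0, 0, 0]

```text
clock: 16.9
position: [523.1, 269.1, 100.4]
ee_rot: [0.697, 0.717, -0.011, 0.006]
contact_force: [0.5, 0.4, -3.6]
gripper_width: 12.9
```

```bash
python3 st.py
```

```text
16.9 [523.07 269.05 100.39] yaw 1.5995 tilt [-0.0062 -0.0244] [ 0.5  0.4 -3.6] [ 0.07 -0.06  0.02] 12.9 [ 0.76  0.45 -0.25  0.02 -0.89 -2.31]
```

play_rows:
  offset:
    - [0, 1, -3]
    - [0, 0, -3]
    - [0, 0, -2]
    - [0, 0, -1.5]
    - [0, 0, -1]
  turn: [0, 0, 0, 0, 0]

```text
clock: 17.4
position: [524.4, 271.1, 91.4]
ee_rot: [0.697, 0.717, -0.008, 0.007]
contact_force: [-0.3, -0.8, -3.3]
gripper_width: 13.2
```

```bash
python3 st.py
```

```text
17.4 [524.4  271.11  91.4 ] yaw 1.5996 tilt [-0.0023 -0.0214] [-0.3 -0.8 -3.3] [0.07 0.06 0.06] 13.2 [ 0.76  0.47 -0.26  0.02 -0.87 -2.31]
```

play_rows:
  offset:
    - [0, 0, -1.5]
    - [0, 0, -1]
    - [0, 0, -0.8]
    - [0, 0, -0.8]
  turn: [0, 0, 0, 0]

```text
clock: 17.8
position: [524.6, 271.2, 87.4]
ee_rot: [0.697, 0.717, -0.008, 0.007]
contact_force: [-0.2, 0.4, -4.1]
gripper_width: 12.8
```

```bash
python3 st.py
```

```text
17.8 [524.58 271.23  87.35] yaw 1.5997 tilt [-0.0016 -0.0209] [-0.2  0.4 -4.1] [0.07 0.03 0.02] 12.8 [ 0.76  0.47 -0.26  0.02 -0.86 -2.31]
```

play_rows:
  offset:
    - [0, 0, -0.7]
    - [0, 0, -0.6]
    - [0, 0, -0.5]
  turn: [0, 0, 0]

```text
clock: 18.1
position: [525.0, 271.3, 86.3]
ee_rot: [0.697, 0.717, -0.008, 0.007]
contact_force: [-0.4, -0.7, -0.7]
gripper_width: 13.5
```

```bash
python3 st.py
```

```text
18.1 [525.   271.3   86.32] yaw 1.6002 tilt [-0.0006 -0.0209] [-0.4 -0.7 -0.7] [-0.08  0.27  0.03] 13.5 [ 0.76  0.47 -0.26  0.02 -0.85 -2.31]
```

The liner now carries the plug. I'll lower a little more so that the collar seats.

play_rows:
  offset:
    - [0, 0, -0.6]
    - [0, 0, -0.5]
    - [0, 0, -0.4]
  turn: [0, 0, 0]

```text
clock: 18.4
position: [525.1, 271.3, 86.1]
ee_rot: [0.696, 0.718, -0.007, 0.007]
contact_force: [-1.3, -0.9, 1.1]
gripper_width: 13.0
```

```bash
python3 st.py
```

```text
18.4 [525.1  271.35  86.06] yaw 1.6007 tilt [ 0.0001 -0.0208] [-1.3 -0.9  1.1] [-0.14  0.47 -0.05] 13.0 [ 0.76  0.47 -0.26  0.02 -0.85 -2.31]
```

play_rows:
  offset:
    - [0, 0, -0.8]
    - [0, 0, -0.7]
  turn: [0, 0]

```text
clock: 18.6
position: [525.2, 271.4, 85.1]
ee_rot: [0.696, 0.718, -0.007, 0.007]
contact_force: [-1.8, -0.1, 2.1]
gripper_width: 13.0
```

```bash
python3 st.py
```

```text
18.6 [525.17 271.4   85.05] yaw 1.6009 tilt [ 0.0005 -0.0207] [-1.8 -0.1  2.1] [-0.14  0.63  0.04] 13.0 [ 0.76  0.47 -0.26  0.02 -0.85 -2.31]
```

play_rows:
  offset:
    - [0, 0, 0]
    - [0, 0, 0]
    - [0, 0, 0]
    - [0, 0, 0]
    - [0, 0, 0]
    - [0, 0, 0]
  turn: [0, 0, 0, 0, 0, 0]
  grip: 1

```text
clock: 19.2
position: [527.3, 272.9, 85.8]
ee_rot: [0.696, 0.718, -0.004, 0.008]
contact_force: [-0.6, 0.4, -0.2]
gripper_width: 85.1
```

play_rows:
  offset:
    - [0, 0, 5]
    - [0, 0, 12]
    - [0, 0, 22]
    - [0, 0, 30]
    - [0, 0, 30]
    - [0, 0, 15]
    - [0, 0, 0]
  turn: [0, 0, 0, 0, 0, 0, 0]

```text
clock: 19.9
position: [527.2, 272.4, 209.1]
ee_rot: [0.696, 0.718, -0.003, 0.009]
contact_force: [-0.9, 1.0, -0.1]
gripper_width: 85.4
```

```bash
python3 st.py; python3 look2.py w8.png; python3 - <<'E'
from h import *
W=cloud("wrist",np.load("w7.npz")["d"]);z=W[...,2];n=np.hypot(W[...,0]-524,W[...,1]-271)<32
for lo,hi in((88,108),(57,63),(50,56.5)):
    p=W[n&(z>lo)&(z<hi)];print(lo,len(p),p.mean(0).round(1) if len(p) else 0,cv2.minEnclosingCircle(p[:,:2].astype(np.float32)) if len(p) else 0)
E
```

```text
19.9 [527.24 272.37 209.07] yaw 1.6019 tilt [ 0.0082 -0.0163] [-0.9  1.  -0.1] [0.06 0.01 0.03] 85.4 [ 0.76  0.35 -0.11  0.02 -1.11 -2.31]
19.95 [526.84 272.12 207.96] yaw 1.6018 tilt [ 0.0068 -0.0171] [-0.  -0.4  0.2] [-0.01  0.01 -0.03] 85.1 [ 0.76  0.35 -0.12  0.02 -1.11 -2.31]
box edge/liner:
liner 11913 [[460.4 191.6  10.8]
 [508.1 229.1  12.4]
 [589.9 348.2  13.9]]
in liner frame [[-64.6 -76. ]
 [ 62.2  76.6]]
wall 6377 [[-92.5 -87.3]
 [ 56.   89.8]]
box 22290 [[ 51.  -91.5]
 [141.4  92.3]]
88 166 [501.1 269.3  98.5] ((503.62481689453125, 269.2467041015625), 6.878282070159912)
57 767 [519.5 270.7  57.7] ((522.0580444335938, 269.93133544921875), 19.75916862487793)
50 1406 [514.6 269.3  52.7] ((521.22509765625, 269.5528869628906), 25.391881942749023)
```

View pics/w8.png

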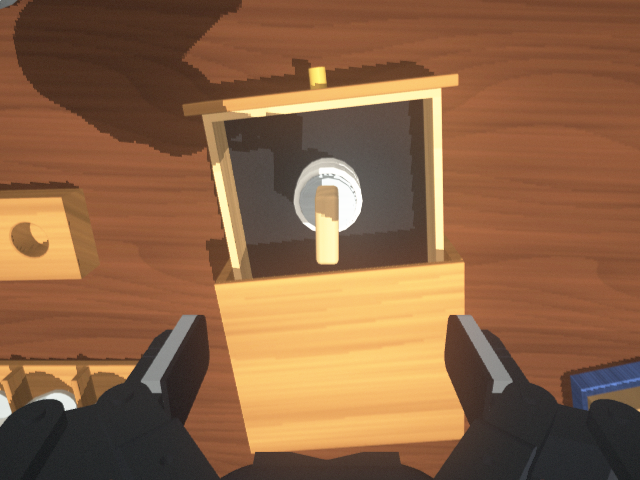

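```bash
python3 -c "
from bench import arm;print(arm.job_done())"
```

```text
the job is handed in; nothing more can be done
None
```

The job is done and handed in: the plug stands upright on the drawer liner, with the puller still threaded in it and released. It took about 20 s of the 72 s allowed.

- **Threading:** I lowered the puller into the slot until the collar met the plug at about 5 N, then turned it clockwise 1.16 rad. The resisting torque rose only to about 0.15 Nm, and only after about 1 rad. I took that as the stop, with the plug beginning to turn along in its pads; I did not see a hard stop directly. The measured height did not show the 1 mm draw-in either.
- **Drawing and placing:** The sampled pull stayed below 12 N and no contact force I read came near 40 N. The plug then hung free at its weight of about 4 N. On the way to the drawer I turned the wrist back by about 1 rad, which did not unthread it. It was set down at about 2 N.
- **Last check:** The final wrist picture shows the plug near the middle of the free liner. Its top is level with a height of 40 mm above the liner, and the collar sits on it. The gripper is clear by more than 80 mm.
- **Small disagreements:**
  - The liner height read 12.4 to 14.2 mm between pictures.
  - The free length of the drawer measured longer than stated, about 113 mm against 97 mm. The placing margin covers both.
  - I did not re-measure the racks, gaiwan or strainer afterwards. No contact was felt on the way.

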